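# Jack up the front of the polishing spindle and hold it

## Task

The polishing machine on its low hinged stand needs new front feet. Carry the small lever jack over, stand it on the bench with its saddle centred under the lift pad on the lug at the middle of the stand's front edge, and pump its handle until both front feet hang about a centimetre clear of the bench. Lift the machine with the jack only, leave the other things on the bench where they are, and finish while still holding the handle pushed fully down, because the machine sinks back as soon as the handle comes up.

Things in the scene. Friction and masses are not known exactly. Their poses are not given: they have to be found in the camera images.
- polisher: bench polishing machine, 215 mm tall, screwed to the bench by its rear hinge: dark motor lying across a grey stand, felt wheel left, tapered spindle right. Origin: on the bench straight below the lift pad (machine down); x points from the lug into the machine, z up. Plate at 80 to 88 mm height, x = 26 to 176, y = -100 to 100 mm; a 40 mm wide lug juts from its front edge to x = -20 mm
- front_feet (a point): point on the bench midway between the two front feet as they stand (polisher x = 50 mm). Feet are round black rubber, 34 mm across, at y = -83 and 83 mm, under 22 mm square legs. Between the legs, under the plate, is free room 130 mm wide and 80 mm high. The rear hinge pins are 150 mm behind the lift pad, 52 mm high
- lift_pad (a point): centre of the underside of the lift pad: a round steel boss, 28 mm across, slightly domed, under the nose of the lug; 74 mm above the bench with the machine down. On top of the lug a domed bolt head (17 mm across, top at 93 mm) sits straight above it. It bears about 14 N (a fifth more or less)
- polisher_tip (a joint): tilt of the machine about its rear hinge, rad: 0 = front feet on the bench, grows as the front rises (0.1 lifts the pad about 15 mm and the feet about 10 mm)
- jack: loose lever jack of dark steel, 0.85 kg, on the bench. Origin: centre of its underside; x points from the handle towards the saddle. Base 194 x 70 x 8 mm (x = -97 to 97), rounded at the saddle end; two upright cheek plates, 40 mm over their outsides, x = -41 to 81, 50 mm high. Centre of mass 3 mm in front of the origin. Handle pivot at x = 7.5 mm, 34 mm high
- jack_grip (a point): good place to carry the jack from above, fingers closing along the jack's y axis on the outsides of the cheeks (40 mm wide): jack frame x = -14, y = 0, z = 38 mm. The handle rises between the fingers there, up to 52 mm high
- jack_saddle (a point): centre of the top face of the jack's saddle, a steel disc 36 mm across: jack frame x = 62, y = 0, z = 60 mm plus jack_ram. Fully lowered it passes under the lift pad with 14 mm to spare: bring it in from the front, low over the bench, as the lug is above
- handle_end (a point): point on the handle's axis in the middle of its rubber grip, 155 mm from the pivot. The grip, 22 mm thick, runs from 112 to 180 mm from the pivot (plus its round end); the bar before it is 14 mm thick. Handle up: this point is 97 mm high, 134 mm behind the jack's origin; fully down: 22 mm high, 147 mm behind
- jack_handle (a joint): angle of the pump handle, rad: 0 = up (slopes up 0.42 rad towards the back), 0.5 = fully down at its stop (0.08 rad below level). A spring returns it. Pushing down at the grip takes 2 to 4 N until the saddle meets the pad, 6 to 9 N under load
- jack_ram (a joint): rise of the saddle, m, 0 = lowered, limit 0.045. Ratchet with 6 mm teeth: a full push raises it up to 18 mm. With the handle let up, a free saddle stays, a loaded one sinks until the machine's feet stand again. The first push only takes up the gap and lifts a few mm; after the handle has come all the way up, the second full push lifts the pad about 16 mm
- sanding_block: wooden sanding block, 40 x 85 x 31 mm, lying beside the machine's right front corner; a bystander
- glitter_jar: small closed glitter jar with a black cap, 43 mm across, 58 mm tall, standing beside the machine's left front corner; a bystander
- paint_brush: paint brush with a red handle, 215 mm long, 10 mm thick, lying on the bench between jack and machine; a bystander
- masking_tape: roll of masking tape lying flat, 104 mm across, 25 mm high, near the left edge; a bystander
- mug: blue mug, 91 mm tall, 82 mm across, near the left front corner of the bench; a bystander

How it is judged:
On the way, in this order (a step that is already met when the one before it is completed fails the run):
1. the jack stands flat on the bench with its lowered saddle centred under the lift pad (horizontal distance between jack_saddle and lift_pad below 0.011 m and height (world z) of jack below 0.004 m and angle between jack's own z axis and vertical below 0.04 rad and value of joint jack_ram below 0.008 m), for 0.3 s.
2. the saddle has been pumped up to the pad (value of joint jack_ram above 0.012 m and horizontal distance between jack_saddle and lift_pad below 0.015 m), for 0.1 s.
At the end, for the whole second after the job is handed in: The machine is tilted up over 0.055 rad (front feet 5 mm clear) and still, carried by the jack alone, which stands flat, saddle within 15 mm of the pad's centre; the fingers press the jack (over 2 N) with its handle at 0.42 rad or more of 0.5; the robot does not touch the machine (value of joint polisher_tip above 0.055 rad and value of joint jack_handle above 0.42 rad and velocity of joint polisher_tip between -0.03 and 0.03 rad/s and horizontal distance between jack_saddle and lift_pad below 0.015 m and height (world z) of jack below 0.006 m and angle between jack's own z axis and vertical below 0.06 rad and contact force between jack and polisher above 3 N and contact force between the fingers and jack above 2 N and contact force between each of the arm, the fingers and polisher below 0.5 N); the arm keeps its last pose, push and grip.
It fails at once if the robot itself pushes or lifts the machine (over 6 N) (contact force between any of the arm, the fingers and polisher above 6 N).
It fails at once if a bystander is moved by more than 40 mm (distance of any of sanding_block, glitter_jar, paint_brush, masking_tape, mug from where it was at the start of the episode above 0.04 m).
It also fails if it takes over 61 s, if anything falls off the work surface, if the arm or the gripper's body presses on something with over 40 N, if the wrist force passes 120 N, or if a joint passes its speed limit or range.

## Robot

A 6-joint arm with a two-finger parallel gripper is mounted at the origin on a cart in front of the work surface, level with it; the furniture and walls round the work are solid. World frame = base frame: x ahead of the robot, y to its left, z up, the work surface at z = 0. Lengths are in m, angles in rad, forces in N, time in s.
With the tool pointing down it reaches from about 0.325 to 0.775 m from the base axis. Payload 9.3 kg.
Tool frame: the origin (TCP) lies on the front face of the gripper's body, between the roots of the fingers; the fingertips stand 73 mm ahead of it and the grasp point (between the pads) lies 54 mm ahead of it; z points along the fingers, y is the line along which they close (so a half turn about z gives the same grasp; the last joint's range is limited). The gripper opens to 85 mm and grips with 20 to 120 N. Pads are 22 mm wide; open, the fingers measure 114 mm over their backs; the gripper's body (76 mm by 85 mm) begins 54 mm behind the grasp point. The pads swing forward as they close: fully open they stand 13 mm farther back than shut.
Start: joints at [-1.399, 0.259, 0.021, 1.334, 0, 1.418], TCP at [0.176, -0.521, 0.304] pointing down, gripper open.
Joint ranges: [-3.04, 3.04], [-0.91, 1.82], [-1.04, 1.36], [-1.92, 1.95], [-1.52, 1.45], [-3.14, 3.14]. Speed limits (rad/s): [2.22, 2.22, 2.79, 3.14, 3.14, 3.14].

## Interface

Orientations are given as a 3x3 rotation matrix whose columns are the frame's x, y, z axes.
In Python, from plant import ctrl gives the robot as it stands. The module is installed in compiled form; this text tells all that it offers.
- The arm moves only by the tool drive_tool, never from a script. Its arguments are lists of equal length, an entry for each row: "xyz": the shift along the world's x, y, z in units of 40 mm (1.0 is 40 mm), a list of three; "twist": the turn, a rotation vector about the world's x, y, z in units of 5 degrees (1.0 is 5 degrees), a list of three; "gripper": the opening, from 0 (shut) to 1 (fully open). A call has 1 to 5 rows; each row shifts and turns the commanded pose from where the row before left it; what a row does not reach is not made up. A row lasts 1/12 s, in which the tool goes at most 41.7 mm and 7.16 degrees, less where a joint would pass 70% of its speed; a pose out of reach is approached as far as the arm can. A call is refused whole if a number of a shift passes 1 or a number of a turn 1, either way. A call with a gripper value outside its range is refused whole. The fingers move at their own pace and stop on an object; "squeeze" is the grip in N (left out, the last holds). Time passes only in rows, so rows that do not move let the fingers close. It gives the time, the measured TCP pose, the force, the opening and the grip force at its end, in the units of the state.
- ctrl.get_state(): the state, without advancing time (a new reading comes with each control period).
- ctrl.get_image(name): name is "scene" or "top" or "wrist"; returns a dict with "img" (480x640x3 uint8, red, green, blue), "depth" (480x640 float32, m along the optical axis (not along the pixel's ray), 0 where there is no reading), "fovy" (degrees; the focal length in pixels is half the picture's height over the tangent of half this angle, whatever the lens; pixels are square), "cx", "cy" (the principal point, pixels), "rvec" (rotation vector, rad) and "tvec" (3), from world to camera coordinates, as OpenCV has them; the wrist camera has in their place "hand_eye" (4x4, takes a point from camera to tool coordinates, whose origin is the TCP and whose axes are the flange's). Camera axes: x right, y down, z forward; pixel columns grow to the right and rows downward; lengths in m; the calibration is good to about 2 mm. A picture is of the moment at which its call begins: read the wrist's pose just before it.
- ctrl.close_job(): hands the job in; it is judged then, once.
The state is a dict: "clock": time; "joint_pos": joint angles; "joint_velocities": joint speeds; "joint_efforts": joint torques, N m; "ee_pos": TCP position; "tcp_rot": TCP orientation; "force": force on the tool from outside, world axes, zero at the start; "wrist_torque": the same for the moment, N m; "finger_gap": opening from 0.0 (shut) to 1.0 (fully open); "finger_force": force on a finger pad.
Only numpy, scipy, OpenCV 4.12 (cv2) and the standard library are available. Lean on these libraries where they do the work, as an engineer would, in place of code of your own. Each camera call takes 0.05 s, during which the arm holds its last target. There are 200 camera calls.

## Working session

There is one attempt and no reset: what is moved stays moved. The work goes in short steps, Python scripts to look and compute and a tool call to move; the robot and the scene stay as the last step left them, time stands still between calls to the robot, and variables do not carry over. Pictures are saved under pics/ and viewed, at most 10 in all, crops included, and the job is handed in when it is done.

Besides the shell and the picture viewer there is one more tool, called after "Emit:" by a JSON object that holds its "method" and its "body". drive_tool: Moves the arm, as the interface text tells. Its arguments: {"type":"object","properties":{"xyz":{"type":"array"},"twist":{"type":"array"},"gripper":{"type":"array"},"squeeze":{"type":"number"}},"required":["xyz","twist","gripper"]}

```bash
mkdir -p pics; cat > h.py <<'E'
import numpy as np, cv2, pickle
from plant import ctrl
def grab(n):
    s=ctrl.get_state(); d=ctrl.get_image(n); d['state']=s
    if n=='wrist':
        H=np.array(d['hand_eye']); T=np.eye(4); T[:3,:3]=np.array(s['tcp_rot']); T[:3,3]=s['ee_pos']; d['cw']=T@H
    else:
        R=cv2.Rodrigues(np.array(d['rvec'],float))[0]; T=np.eye(4); T[:3,:3]=R.T; T[:3,3]=-R.T@np.array(d['tvec'],float).ravel(); d['cw']=T
    d['f']=240/np.tan(np.radians(d['fovy'])/2)
    return d
def pts(d):
    v,u=np.mgrid[:480,:640]; z=d['depth']
    p=np.stack([(u-d['cx'])/d['f']*z,(v-d['cy'])/d['f']*z,z],-1)
    return p@d['cw'][:3,:3].T+d['cw'][:3,3]
def ray(d,u,v,h):
    r=d['cw'][:3,:3]@np.array([(u-d['cx'])/d['f'],(v-d['cy'])/d['f'],1]); o=d['cw'][:3,3]
    return o+r*(h-o[2])/r[2]
E
python3 - <<'E'
from h import *
for n in ['scene','top']:
    d=grab(n); cv2.imwrite(f'pics/{n}0.png',d['img'][:,:,::-1]); pickle.dump(d,open(n+'0.pkl','wb')); print(n,d['cw'].round(3).tolist(),d['f'],d['cx'],d['cy'],(d['depth']>0).mean())
s=ctrl.get_state(); print(s)
E
```

```text
scene [[-0.817, -0.415, 0.4, 0.149], [-0.576, 0.609, -0.545, 0.568], [-0.018, -0.676, -0.736, 0.876], [0.0, 0.0, 0.0, 1.0]] 475.3314228178119 320.42225699179465 245.83719304727248 0.99583984375
top [[-0.03, -0.989, 0.142, 0.418], [-0.999, 0.025, -0.033, 0.022], [0.029, -0.143, -0.989, 1.105], [0.0, 0.0, 0.0, 1.0]] 468.1628010768643 324.3013025081409 241.4555959000647 0.9959309895833334
{'clock': 0.1, 'joint_pos': array([-1.39861636e+00,  2.59122983e-01,  2.08445023e-02,  1.33367796e+00,
        2.80590050e-05,  1.41819181e+00]), 'joint_velocities': array([ 0.00034294,  0.00038301,  0.0025791 ,  0.00169143,  0.00151298,
       -0.00016367]), 'joint_efforts': array([ 5.32793056e-03, -5.56691587e+01,  3.45070732e+01,  1.15723358e-02,
       -5.55352790e-05, -2.77807302e-06]), 'ee_pos': array([ 0.17547951, -0.52108982,  0.30333628]), 'tcp_rot': array([[ 9.47719544e-01,  3.19104430e-01, -1.71119005e-04],
       [ 3.19104411e-01, -9.47718871e-01,  1.14776875e-03],
       [ 2.04085383e-04, -1.14236770e-03, -9.99999327e-01]]), 'force': array([-1.07364685,  0.19192664,  0.12536709]), 'wrist_torque': array([-0.0220339 , -0.01155822, -0.04169148]), 'finger_force': 0.0, 'finger_gap': 0.9994717339540009}
```

View pics/top0.png

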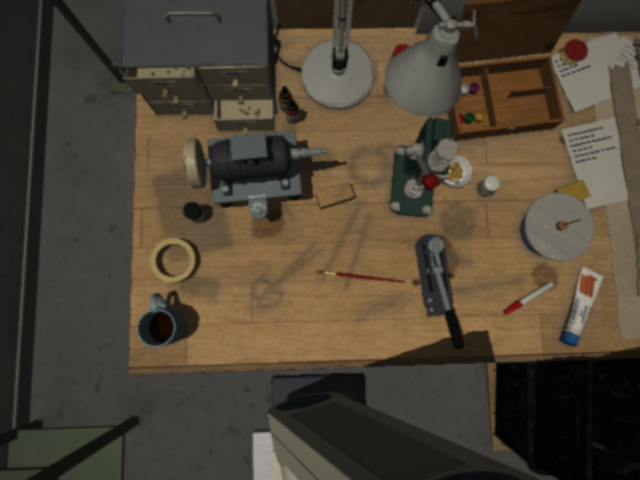

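View pics/scene0.png

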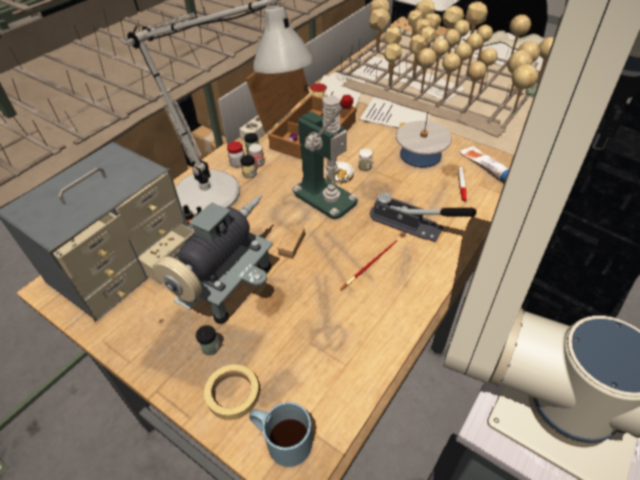

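The top picture shows the lug's bolt near (258,205), jack saddle near (433,243), handle end near (457,335), and the brush from (320,271) to (405,282). Next I'll measure these with depth.

```bash
python3 - <<'E'
from h import *
d=pickle.load(open('top0.pkl','rb')); P=pts(d)
a=d['img'][225:350,395:475,::-1]; b=d['img'][130:230,175:335,::-1]
a=cv2.resize(a,None,fx=4.6,fy=4.6,interpolation=cv2.INTER_CUBIC); b=cv2.resize(b,None,fx=2.6,fy=2.6,interpolation=cv2.INTER_CUBIC)
c=np.zeros((600,800,3),np.uint8); c[:a.shape[0],:a.shape[1]]=a[:600]; c[:b.shape[0],380:380+b.shape[1]]=b[:,:420]
cv2.imwrite('pics/c1.png',np.clip(c*1.5,0,255).astype(np.uint8))
for n,u,v,h in [('bolt',258,203,.093),('saddle',434,243,.06),('hend',457,335,.1),('brushL',320,271,.005),('brushR',405,282,.005),('tape',173,260,.02),('jar',194,211,.058),('block',335,195,.031),('bench',300,320,0)]:
    print(n,P[v,u].round(3),ray(d,u,v,h).round(3))
E
```

```text
bolt [0.653 0.132 0.09 ] [0.652 0.132 0.093]
saddle [ 0.558 -0.261  0.065] [ 0.558 -0.262  0.06 ]
hend [ 0.355 -0.284  0.113] [ 0.354 -0.288  0.1  ]
brushL [ 0.506 -0.002  0.009] [ 0.506 -0.002  0.005]
brushR [ 0.475 -0.203 -0.001] [ 0.474 -0.202  0.005]
tape [ 0.542  0.342 -0.   ] [0.539 0.336 0.02 ]
jar [0.646 0.281 0.056] [0.645 0.28  0.058]
block [ 0.682 -0.042  0.032] [ 0.682 -0.042  0.031]
bench [0.393 0.047 0.   ] [0.393 0.047 0.   ]
```

View pics/c1.png

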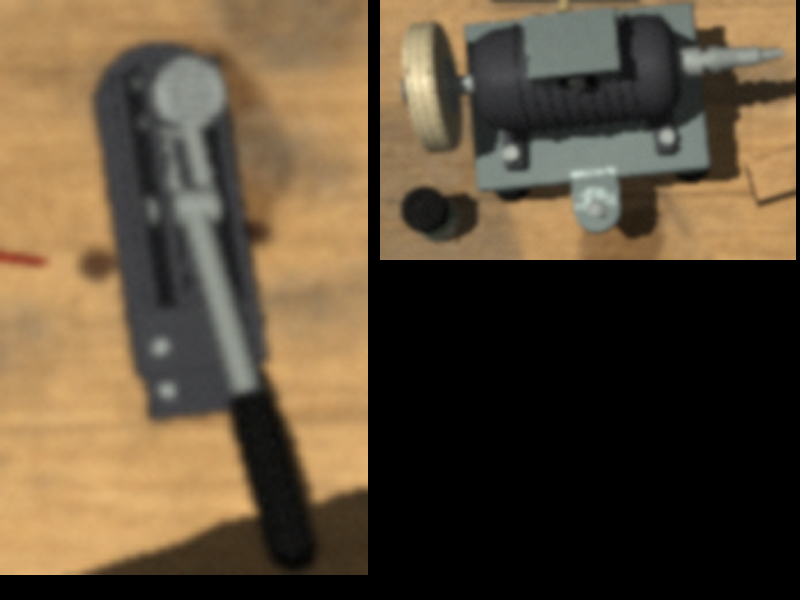

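The crop shows the lowered saddle at crop (188,90), the grip's end at (292,550), and the base running up and slightly left. The bolt head is at crop (598,207). Next I'll go above the jack for a wrist view.

Emit:
{"method": "drive_tool", "body": {"xyz": [[0.7,0.65,0],[0.7,0.65,0],[0.7,0.65,0],[0.7,0.65,0],[0.7,0.65,0]], "twist": [[0,0,-0.25],[0,0,-0.25],[0,0,-0.25],[0,0,-0.25],[0,0,-0.25]], "gripper": [1,1,1,1,1]}}

```text
clock: 0.52
ee_pos: [0.3163, -0.3898, 0.3036]
tcp_rot: [[0.977, 0.212, -0.0], [0.212, -0.977, 0.0], [-0.0, -0.0, -1.0]]
force: [-0.1, -1.6, -0.1]
finger_gap: 1.004
finger_force: 0.0
```

Emit:
{"method": "drive_tool", "body": {"xyz": [[0.7,0.65,0],[0.7,0.65,0],[0.7,0.65,0],[0.7,0.65,0],[0.3,0.3,0]], "twist": [[0,0,-0.25],[0,0,-0.25],[0,0,-0.25],[0,0,-0.25],[0,0,-0.25]], "gripper": [1,1,1,1,1]}}

```text
clock: 0.93
ee_pos: [0.4417, -0.2723, 0.3036]
tcp_rot: [[0.994, 0.108, 0.0], [0.108, -0.994, 0.001], [0.0, -0.001, -1.0]]
force: [0.2, -0.2, 0.2]
finger_gap: 1.0
finger_force: 0.0
```

Emit:
{"method": "drive_tool", "body": {"xyz": [[0,0,0],[0,0,0],[0,0,0]], "twist": [[0,0,0],[0,0,0],[0,0,0]], "gripper": [1,1,1]}}

```text
clock: 1.18
ee_pos: [0.4393, -0.2754, 0.3036]
tcp_rot: [[0.994, 0.107, -0.001], [0.107, -0.994, 0.0], [-0.001, -0.0, -1.0]]
force: [-0.1, -0.1, 0.1]
finger_gap: 0.999
finger_force: 0.0
```

```bash
python3 - <<'E'
from h import *
d=grab('wrist'); pickle.dump(d,open('w1.pkl','wb')); cv2.imwrite('pics/w1.png',d['img'][:,:,::-1]); print(d['cw'].round(3),d['state']['ee_pos'],d['f'],np.array(d['state']['tcp_rot']).round(3))
E
```

```text
[[ 0.107 -0.94  -0.324  0.522]
 [-0.994 -0.1   -0.036 -0.267]
 [ 0.001  0.326 -0.945  0.374]
 [ 0.     0.     0.     1.   ]] [ 0.43925273 -0.27541601  0.30364904] 427.3422216145524 [[ 0.994  0.107 -0.001]
 [ 0.107 -0.994  0.   ]
 [-0.001 -0.    -1.   ]]
```

View pics/w1.png

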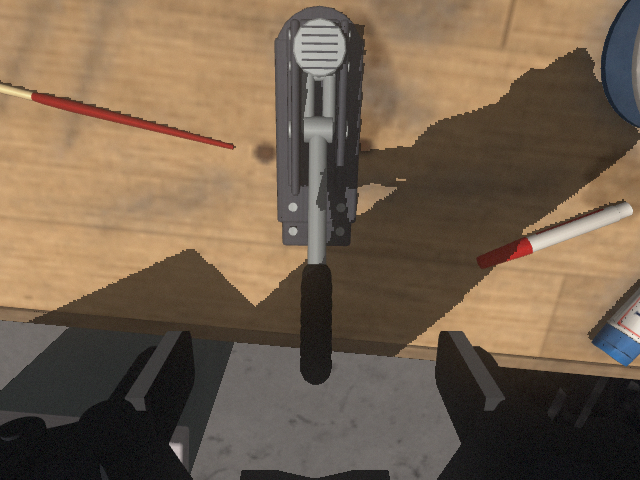

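The jack is directly below: saddle centre near (320,47), rear base corners near (283,245) and (350,245), handle tip near (316,380).

```bash
python3 - <<'E'
from h import *
d=pickle.load(open('w1.pkl','rb')); P=pts(d)
g=cv2.cvtColor(d['img'],cv2.COLOR_RGB2GRAY)
# saddle: depth plane ~.06
m=((P[...,2]>.054)&(P[...,2]<.068)).astype(np.uint8); m[90:]=0; m[:,:270]=0;m[:,370:]=0
n,l,st,c=cv2.connectedComponentsWithStats(m); i=1+st[1:,4].argmax(); s=P[l==i]; print('saddle',st[i],c[i],np.median(s[:,2]),ray(d,*c[i],.06).round(4), (s.min(0)+s.max(0))[:2]/2)
# handle axis: dark grip pixels
hm=((P[...,2]>.06)&(P[...,2]<.14)); hm[:150]=0; hm[:,:280]=0; hm[:,350:]=0; hm[390:]=0
q=P[hm]; print(len(q))
vx,vy,x0,y0=cv2.fitLine(q[:,:2].astype(np.float32),cv2.DIST_HUBER,0,.01,.01).ravel(); print('handle yaw',np.arctan(vy/vx),x0,y0)
# base edges z~.008, rows 60-215
L=[];Rr=[]
for v in range(60,215,5):
    r=np.where((P[v,:,2]>.005)&(P[v,:,2]<.011))[0]; r=r[(r>260)&(r<375)]
    if len(r): L.append(ray(d,r[0],v,.008)); Rr.append(ray(d,r[-1],v,.008))
for E in (L,Rr):
    E=np.array(E); f=cv2.fitLine(E[:,:2].astype(np.float32),cv2.DIST_HUBER,0,.01,.01).ravel(); print('edge yaw',np.arctan(f[1]/f[0]),f[2:], len(E))
a=ray(d,283,245,.008);b=ray(d,350,245,.008);print('rear',a,b,np.linalg.norm(a-b),'front mid from handle')
E
```

```text
saddle [ 293   18   53   59 2427] [319.1157808   47.09888752] 0.061240460184876666 [ 0.5555 -0.2669  0.06  ] [ 0.55514654 -0.26704147]
4868
handle yaw 0.09432685 0.38782638 -0.28283715
edge yaw 0.09353048 [ 0.48800004 -0.2390335 ] 31
edge yaw 0.094406284 [ 0.4971196  -0.30700153] 31
rear [ 0.39538188 -0.2523771   0.008     ] [ 0.40181752 -0.31262883  0.008     ] 0.06059446148375288 front mid from handle
```

Emit:
{"method": "drive_tool", "body": {"xyz": [[0.5,0.02,-0.8],[0.5,0.02,-0.8],[0,0,-0.9],[0,0,-0.9],[0,0,-0.8]], "twist": [[0,0,-0.15],[0,0,0],[0,0,0],[0,0,0],[0,0,0]], "gripper": [1,1,1,1,1]}}

```text
clock: 1.65
ee_pos: [0.4785, -0.2743, 0.1338]
tcp_rot: [[0.996, 0.092, -0.001], [0.092, -0.996, 0.0], [-0.001, -0.0, -1.0]]
force: [-0.5, 0.3, -0.7]
finger_gap: 1.001
finger_force: 0.0
```

Emit:
{"method": "drive_tool", "body": {"xyz": [[0,0,-0.6],[0,0,-0.5],[0,0,0],[0,0,0]], "twist": [[0,0,0],[0,0,0],[0,0,0],[0,0,0]], "gripper": [1,1,1,1]}}

```text
clock: 1.98
ee_pos: [0.4786, -0.2743, 0.0915]
tcp_rot: [[0.996, 0.092, -0.002], [0.092, -0.996, 0.001], [-0.002, -0.001, -1.0]]
force: [0.4, -0.4, 0.6]
finger_gap: 0.996
finger_force: 0.0
```

Emit:
{"method": "drive_tool", "body": {"xyz": [[0,0,0],[0,0,0],[0,0,0],[0,0,0],[0,0,0]], "twist": [[0,0,0],[0,0,0],[0,0,0],[0,0,0],[0,0,0]], "gripper": [0.3,0.3,0.3,0.3,0.3], "squeeze": 70}}

```text
clock: 2.4
ee_pos: [0.4799, -0.2737, 0.0933]
tcp_rot: [[0.996, 0.094, 0.002], [0.094, -0.996, -0.001], [0.002, 0.001, -1.0]]
force: [-1.8, 2.6, 7.9]
finger_gap: 0.456
finger_force: 73.0
```

Emit:
{"method": "drive_tool", "body": {"xyz": [[0,0,0],[0,0,0],[0,0,0],[0,0,0.2],[0,0,0.4]], "twist": [[0,0,0],[0,0,0],[0,0,0],[0,0,0],[0,0,0]], "gripper": [0.3,0.3,0.3,0.3,0.3]}}

```text
clock: 2.82
ee_pos: [0.4783, -0.2727, 0.1146]
tcp_rot: [[0.996, 0.094, -0.004], [0.094, -0.996, 0.003], [-0.004, -0.003, -1.0]]
force: [-0.3, -0.4, -8.7]
finger_gap: 0.459
finger_force: 71.8
```

Emit:
{"method": "drive_tool", "body": {"xyz": [[0,0,0.4],[0,0,0.4],[0,0,0.2],[0,0,0],[0,0,0]], "twist": [[0,0,0],[0,0,0],[0,0,0],[0,0,0],[0,0,0]], "gripper": [0.3,0.3,0.3,0.3,0.3]}}

```text
clock: 3.23
ee_pos: [0.4793, -0.2734, 0.1556]
tcp_rot: [[0.996, 0.094, -0.0], [0.094, -0.996, 0.0], [-0.0, -0.0, -1.0]]
force: [-0.9, 0.0, -8.8]
finger_gap: 0.457
finger_force: 72.3
```

The jack is held and lifted cleanly: the force is 8.7 N and the gap is 39 mm. Next I'll measure the lug and the machine's yaw from the top and scene views.

```bash
python3 - <<'E'
from h import *
for n in ('top','scene'):
    d=pickle.load(open(n+'0.pkl','rb')); P=pts(d)
    reg=(P[...,0]>.60)&(P[...,0]<.9)&(P[...,1]>-.02)&(P[...,1]<.3)
    pl=reg&(P[...,2]>.078)&(P[...,2]<.1)
    q=P[pl]; print(n,len(q),np.median(q[:,2]))
    a0=.087
    for it in range(3):
        ax=np.array([np.cos(a0),np.sin(a0)]); ay=np.array([-ax[1],ax[0]])
        X=q[:,:2]@ax; Y=q[:,:2]@ay
        # front edge of plate: min X per Y bin outside lug
        c=np.median(Y); E=[]
        yl=Y[X<X.min()+.03]; ym=(yl.min()+yl.max())/2
        for y in np.arange(Y.min()+.015,Y.max()-.015,.01):
            if abs(y-ym)<.032: continue
            s=X[abs(Y-y)<.005]
            if len(s): E.append((y,s.min()))
        E=np.array(E); f=np.polyfit(E[:,0],E[:,1],1); res=E[:,1]-np.polyval(f,E[:,0])
        k=abs(res)<.006; f=np.polyfit(E[k,0],E[k,1],1); a0-=np.arctan(f[0])
    print(' yaw',a0,'lug X',X.min(),'edge X',np.polyval(f,ym),'lug Y',ym,yl.max()-yl.min(),'plate Y',Y.min(),Y.max(), 'noseXY',(ax*(X.min()+.02)+ay*ym))
    # bolt blob
    ref=(.652,.132); m=(np.hypot(P[...,0]-ref[0],P[...,1]-ref[1])<.014)&(P[...,2]>.0895)
    print(' bolt by height',m.sum(),P[m].mean(0))
d=pickle.load(open('scene0.pkl','rb')); im=d['img'][235:305,205:295,::-1]
t=pickle.load(open('top0.pkl','rb'))['img'][185:225,235:285,::-1]
o=np.hstack([cv2.resize(im,(450,350),interpolation=2),cv2.resize(t,(350,350//1*40//50*50//40),interpolation=2)]); cv2.imwrite('pics/c2.png',o)
E
```

```text
top 3154 0.08705546601598502<stdin>:19: RankWarning: Polyfit may be poorly conditioned
Traceback (most recent call last):
TypeError: expected non-empty vector for x
```

```bash
python3 - <<'E'
from h import *
ref=np.array([.652,.132])
for n in ('top','scene'):
    d=pickle.load(open(n+'0.pkl','rb')); P=pts(d)
    pl=(np.abs(P[...,2]-.087)<.008)&(P[...,0]>.6)&(P[...,0]<.8)&(abs(P[...,1]-.14)<.14)
    pl=cv2.morphologyEx(pl.astype(np.uint8),cv2.MORPH_OPEN,np.ones((3,3)))>0
    q=P[pl][:,:2]-ref
    a=.087
    for it in range(4):
        R=np.array([[np.cos(a),np.sin(a)],[-np.sin(a),np.cos(a)]]); X,Y=(q@R.T).T
        E=np.array([(y,np.percentile(X[abs(Y-y)<.004],4)) for y in np.r_[np.arange(-.085,-.03,.006),np.arange(.03,.085,.006)] if (abs(Y-y)<.004).sum()>4])
        f=np.polyfit(E[:,0],E[:,1],1); k=abs(E[:,1]-np.median(E[:,1]))<.012; f=np.polyfit(E[k,0],E[k,1],1); a-=np.arctan(f[0])
    lug=(abs(Y)<.03)&(X<.015)&(X>-.04)
    print(n,'yaw',a,'edge X rel',np.median(E[k,1]),'lug X',X[lug].min(),'lug Y',Y[lug&(X>-.005)].min(),Y[lug&(X>-.005)].max(),'plate Y',*np.percentile(Y[X>.035],[.5,99.5]))
    m=(np.hypot(P[...,0]-ref[0],P[...,1]-ref[1])<.014)&(P[...,2]>.0895)&(P[...,2]<.097); print(' bolt',m.sum(),P[m].mean(0))
d=pickle.load(open('scene0.pkl','rb')); im=d['img'][235:305,205:295,::-1]
t=pickle.load(open('top0.pkl','rb'))['img'][185:225,235:280,::-1]
o=np.hstack([cv2.resize(im,(450,350),interpolation=2),cv2.resize(t,(350,311),interpolation=2,).repeat(1,0) if 0 else cv2.copyMakeBorder(cv2.resize(t,(338,300),interpolation=2),0,50,0,0,0)]); cv2.imwrite('pics/c2.png',o)
E
```

```text
top yaw 0.08456366801872167 edge X rel 0.013072337007204636 lug X -0.033841621118622246 lug Y -0.02983932112627076 0.02879596776120416 plate Y -0.09820729573091402 0.10066449541901233
 bolt 16 [0.64514349 0.13232486 0.09136129]
scene yaw 0.087406714748788 edge X rel 0.013804875801115814 lug X -0.03316341064110096 lug Y -0.02701585905993413 0.028426988581634848 plate Y -0.09697064903960156 0.10054293595659326
 bolt 45 [0.65025716 0.13407102 0.09136283]
```

View pics/c2.png

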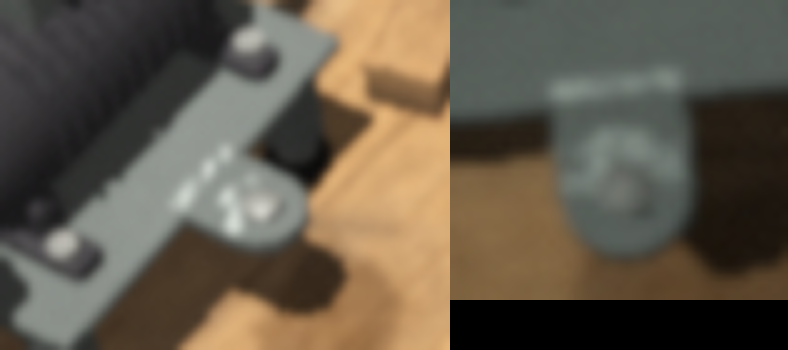

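The crops show the bolt head at scene pixel (257.6, 276) and top pixel (258.3, 210.3). My earlier reading sat too far back.

```bash
python3 - <<'E'
from h import *
for n,u,v in (('top',258.3,210.3),('scene',257.6,276)):
    d=pickle.load(open(n+'0.pkl','rb')); print(n,ray(d,u,v,.092).round(4))
E
```

```text
top [0.6363 0.1314 0.092 ]
scene [0.6357 0.1334 0.092 ]
```

The two views agree on the pad at about (0.638, 0.132) with yaw about 0.087. I'll carry the jack sideways above the brush.

Emit:
{"method": "drive_tool", "body": {"xyz": [[0,0.4,0],[0,0.7,0],[0,0.8,0],[0,0.8,0],[0,0.8,0]], "twist": [[0,0,0],[0,0,0],[0,0,0],[0,0,0],[0,0,0]], "gripper": [0.3,0.3,0.3,0.3,0.3]}}

```text
clock: 3.65
ee_pos: [0.4785, -0.1318, 0.1546]
tcp_rot: [[0.996, 0.093, -0.002], [0.093, -0.996, 0.001], [-0.002, -0.001, -1.0]]
force: [1.8, 1.2, -8.2]
finger_gap: 0.455
finger_force: 72.5
```

Emit:
{"method": "drive_tool", "body": {"xyz": [[0,0.8,0],[0,0.8,0],[-0.1,0.8,0],[-0.1,0.8,0],[-0.1,0.8,0]], "twist": [[0,0,0],[0,0,0],[0,0,0],[0,0,0],[0,0,0]], "gripper": [0.3,0.3,0.3,0.3,0.3]}}

```text
clock: 4.07
ee_pos: [0.4662, 0.0282, 0.1548]
tcp_rot: [[0.996, 0.093, -0.002], [0.093, -0.996, 0.0], [-0.002, -0.001, -1.0]]
force: [0.2, 0.7, -8.7]
finger_gap: 0.456
finger_force: 72.5
```

Emit:
{"method": "drive_tool", "body": {"xyz": [[0,0.8,0],[0,0.8,0],[0,0.6,0],[0,0,0],[0,0,0]], "twist": [[0,0,0],[0,0,0],[0,0,0],[0,0,0],[0,0,0]], "gripper": [0.3,0.3,0.3,0.3,0.3]}}

```text
clock: 4.48
ee_pos: [0.4664, 0.1158, 0.1548]
tcp_rot: [[0.995, 0.096, -0.002], [0.096, -0.995, -0.0], [-0.002, -0.0, -1.0]]
force: [-1.1, -1.0, -8.4]
finger_gap: 0.456
finger_force: 73.5
```

Emit:
{"method": "drive_tool", "body": {"xyz": [[0,0,-0.5],[0,0,-0.5],[0,0,-0.4],[0,0,0],[0,0,0]], "twist": [[0,0,0],[0,0,0],[0,0,0],[0,0,0],[0,0,0]], "gripper": [0.3,0.3,0.3,0.3,0.3]}}

```text
clock: 4.9
ee_pos: [0.4668, 0.1137, 0.0991]
tcp_rot: [[0.996, 0.092, -0.003], [0.092, -0.996, -0.0], [-0.003, 0.0, -1.0]]
force: [-0.1, 0.1, -8.8]
finger_gap: 0.453
finger_force: 73.6
```

```bash
python3 - <<'E'
from h import *
s=ctrl.get_state(); print(s['ee_pos'],s['force'])
d=grab('wrist'); pickle.dump(d,open('w2.pkl','wb')); P=pts(d)
t=grab('top'); cv2.imwrite('pics/wt2.png',np.hstack([cv2.resize(d['img'],(400,300)),cv2.resize(t['img'][160:370,180:460],(400,300))])[:,:,::-1])
E
```

```text
[0.46677051 0.11367446 0.09908956] [-0.12078203  0.11833778 -8.81892425]
```

View pics/wt2.png

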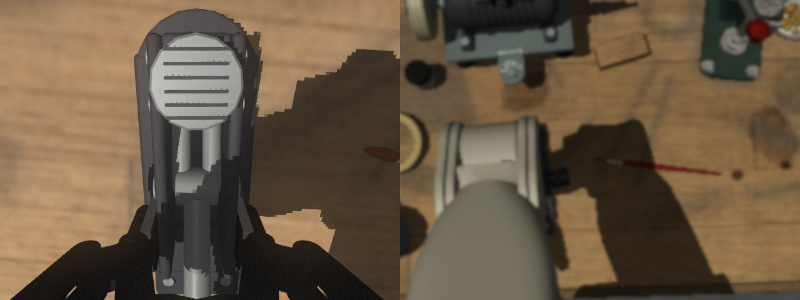

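The jack hangs level between the fingers, with its saddle at about (317,131) in the full wrist picture. The lug in the top view is unobstructed.

```bash
python3 - <<'E'
from h import *
d=pickle.load(open('w2.pkl','rb')); P=pts(d)
m=((abs(P[...,2]-.066)<.006)).astype(np.uint8); m[215:]=0; m[:,:230]=0; m[:,405:]=0
n,l,st,c=cv2.connectedComponentsWithStats(m); i=1+st[1:,4].argmax(); (cx,cy),r=cv2.minEnclosingCircle(np.argwhere(l==i)[:,::-1].astype(np.float32))
s=P[l==i]; print(st[i],c[i],cx,cy,r,(s.min(0)+s.max(0))/2,s.max(0)-s.min(0),np.median(s,0))
p=ray(d,*c[i],np.median(s[:,2])); A=np.c_[s[:,:2]-s[:,:2].mean(0),np.ones(len(s))]; print('slope',np.linalg.lstsq(A,s[:,2],rcond=None)[0])
print('saddle',p,'to pad (40mm units)',(np.array([.638,.132])-p[:2])/.04)
E
```

```text
[  239    52   151   156 18389] [313.80814617 130.47169504] 313.7699279785156 130.32498168945312 78.37403106689453 [0.54209922 0.11995963 0.06644558] [0.03548354 0.03556344 0.00547117] [0.54304402 0.12019252 0.0664409 ]
slope [-0.00658456 -0.00120181  0.06644146]
saddle [0.54304943 0.12018126 0.0664409 ] to pad (40mm units) [2.37376436 0.29546848]
```

The saddle measures level at z = 66 mm, so the base is about 6 mm clear of the bench and the saddle 8 mm under the pad height. I'll move it forward and slightly lower.

Emit:
{"method": "drive_tool", "body": {"xyz": [[0.4,0.05,-0.05],[0.4,0.05,0],[0.4,0.05,0],[0.4,0.05,0],[0.4,0.05,0]], "twist": [[0,0,0],[0,0,0],[0,0,0],[0,0,0],[0,0,0]], "gripper": [0.3,0.3,0.3,0.3,0.3]}}

```text
clock: 5.42
ee_pos: [0.5488, 0.1243, 0.0991]
tcp_rot: [[0.996, 0.093, 0.002], [0.093, -0.996, 0.0], [0.002, 0.0, -1.0]]
force: [-0.7, 0.6, -8.2]
finger_gap: 0.456
finger_force: 73.7
```

Emit:
{"method": "drive_tool", "body": {"xyz": [[0.3,0.05,0],[0.1,0,0],[0,0,0],[0,0,0]], "twist": [[0,0,0],[0,0,0],[0,0,0],[0,0,0]], "gripper": [0.3,0.3,0.3,0.3]}}

```text
clock: 5.75
ee_pos: [0.5631, 0.1262, 0.0982]
tcp_rot: [[0.996, 0.093, -0.0], [0.093, -0.996, -0.0], [-0.0, -0.0, -1.0]]
force: [-0.4, -0.1, -8.4]
finger_gap: 0.45
finger_force: 73.6
```

Emit:
{"method": "drive_tool", "body": {"xyz": [[0,0,-0.08],[0,0,-0.06],[0,0,0],[0,0,0]], "twist": [[0,0,0],[0,0,0],[0,0,0],[0,0,0]], "gripper": [0.3,0.3,0.3,0.3]}}

```text
clock: 6.08
ee_pos: [0.5628, 0.1263, 0.0933]
tcp_rot: [[0.996, 0.093, 0.001], [0.093, -0.996, -0.0], [0.0, 0.0, -1.0]]
force: [-5.1, -0.8, 5.4]
finger_gap: 0.452
finger_force: 75.1
```

```bash
python3 - <<'E'
from h import *
d=grab('wrist'); pickle.dump(d,open('w3.pkl','wb')); P=pts(d); cv2.imwrite('pics/w3.png',d['img'][:,:,::-1])
print(d['state']['ee_pos'],d['state']['force'])
E
```

```text
[0.56278783 0.12627978 0.09334149] [-5.12543557 -0.81776803  5.37488312]
```

View pics/w3.png

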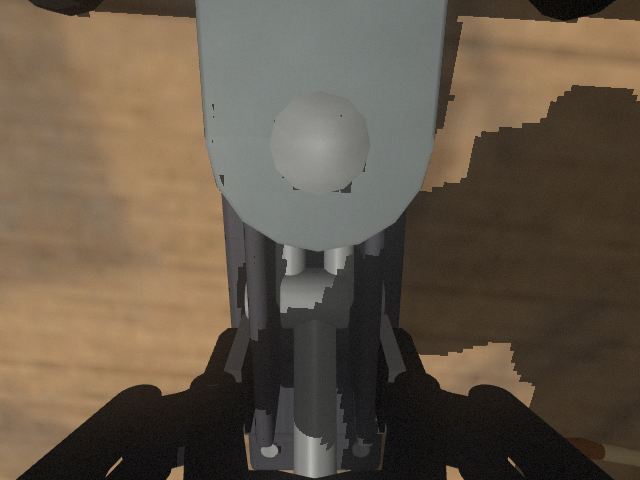

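The bolt head is at (320,142), centred over the jack's axis. I'll compare it with the saddle's offset in the hand.

```bash
python3 - <<'E'
from h import *
d=pickle.load(open('w3.pkl','rb'));P=pts(d); e=np.array(d['state']['ee_pos'])
print('bolt',ray(d,320,142,.0915),P[142,320],'nose',ray(d,320,250,.088),'saddle',e[:2]+[.0759,.0063])
E
```

```text
bolt [0.63944359 0.13187178 0.0915    ] [0.63961776 0.13191513 0.09344278] nose [0.61946001 0.12987514 0.088     ] saddle [0.63868783 0.13257978]
```

The saddle is within 1 mm of the pad's centre. I'll release and rise.

Emit:
{"method": "drive_tool", "body": {"xyz": [[0,0,0],[0,0,0],[0,0,0],[0,0,0],[0,0,0]], "twist": [[0,0,0],[0,0,0],[0,0,0],[0,0,0],[0,0,0]], "gripper": [0.9,0.9,0.9,0.9,0.9]}}

```text
clock: 6.55
ee_pos: [0.5637, 0.1264, 0.0924]
tcp_rot: [[0.996, 0.093, 0.0], [0.093, -0.996, 0.0], [0.0, -0.0, -1.0]]
force: [0.3, -0.0, -0.1]
finger_gap: 0.901
finger_force: 0.0
```

Emit:
{"method": "drive_tool", "body": {"xyz": [[0,0,0.3],[0,0,0.6],[0,0,0.8],[0,0,0.8],[0,0,0.5]], "twist": [[0,0,0],[0,0,0],[0,0,0],[0,0,0],[0,0,0]], "gripper": [0.9,0.9,0.9,0.9,0.9]}}

```text
clock: 6.97
ee_pos: [0.564, 0.1264, 0.2154]
tcp_rot: [[0.996, 0.093, 0.003], [0.093, -0.996, 0.0], [0.003, 0.0, -1.0]]
force: [0.4, 0.4, -0.0]
finger_gap: 0.9
finger_force: 0.0
```

Emit:
{"method": "drive_tool", "body": {"xyz": [[-0.7,-0.07,0],[-0.8,-0.08,0],[-0.8,-0.08,0],[-0.7,-0.07,0],[0,0,0]], "twist": [[0,0,0],[0,0,0],[0,0,0],[0,0,0],[0,0,0]], "gripper": [0,0,0,0,0], "squeeze": 40}}

```text
clock: 7.38
ee_pos: [0.4388, 0.1142, 0.2124]
tcp_rot: [[0.996, 0.094, -0.002], [0.094, -0.996, -0.0], [-0.002, -0.0, -1.0]]
force: [0.9, 0.9, 0.4]
finger_gap: 0.191
finger_force: 0.0
```

```bash
python3 - <<'E'
from h import *
d=grab('wrist'); pickle.dump(d,open('w4.pkl','wb')); P=pts(d); e=d['state']['ee_pos']; print(e,d['state']['finger_gap'])
t=grab('top'); cv2.imwrite('pics/w4.png',np.hstack([cv2.resize(d['img'],(400,300)),cv2.resize(t['img'][160:370,180:460],(400,300))])[:,:,::-1])
# base edges (z ~ 8mm) for yaw
import sys
L=[];R=[]
for v in range(0,480,6):
    r=np.where((P[v,:,2]>.004)&(P[v,:,2]<.012)&(abs(P[v,:,1]-.125)<.05)&(P[v,:,0]>.49)&(P[v,:,0]<.6))[0]
    if len(r): 
        a,b=ray(d,r[0],v,.008),ray(d,r[-1],v,.008)
        if .06<a[1]-b[1]<.08: L.append(a);R.append(b)
m=(np.array(L)+np.array(R))/2
if len(m)>3: f=np.polyfit(m[:,0],m[:,1],1); print('axis yaw',np.arctan(f[0]),'y at .577',np.polyval(f,.577),'y at .4436',np.polyval(f,.4436),len(m))
E
```

```text
[0.43878151 0.11422896 0.21238799] 0.19128694998927848
axis yaw 0.09661474719852557 y at .577 0.1267387771144888 y at .4436 0.11381011764945088 24
```

View pics/w4.png

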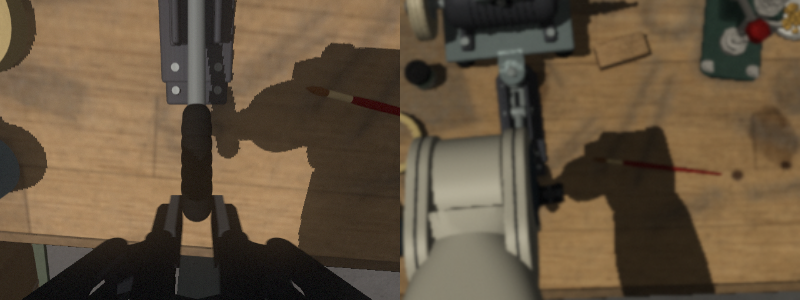

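The jack stands in place with yaw 0.097, and the shut fingers are over the rubber grip on its axis. First push.

Emit:
{"method": "drive_tool", "body": {"xyz": [[0,-0.02,-0.4],[0,0,-0.3],[-0.03,0,-0.2],[-0.04,0,-0.2],[-0.04,0,-0.2]], "twist": [[0,0,0],[0,0,0],[0,0,0],[0,0,0],[0,0,0]], "gripper": [0,0,0,0,0]}}

```text
clock: 7.9
ee_pos: [0.4396, 0.1135, 0.1598]
tcp_rot: [[0.996, 0.093, 0.0], [0.093, -0.996, -0.0], [0.0, 0.0, -1.0]]
force: [-2.5, -0.9, 3.3]
finger_gap: -0.003
finger_force: 1.5
```

Emit:
{"method": "drive_tool", "body": {"xyz": [[-0.04,0,-0.2],[-0.04,0,-0.2],[-0.04,0,-0.2],[-0.04,0,-0.2],[-0.04,0,-0.2]], "twist": [[0,0,0],[0,0,0],[0,0,0],[0,0,0],[0,0,0]], "gripper": [0,0,0,0,0]}}

```text
clock: 8.32
ee_pos: [0.4315, 0.1135, 0.1197]
tcp_rot: [[0.996, 0.093, 0.001], [0.093, -0.996, -0.0], [0.001, 0.0, -1.0]]
force: [2.9, -0.9, 5.5]
finger_gap: 0.001
finger_force: 2.5
```

Emit:
{"method": "drive_tool", "body": {"xyz": [[-0.04,0,-0.15],[-0.02,0,-0.12],[-0.01,0,-0.1],[0,0,0]], "twist": [[0,0,0],[0,0,0],[0,0,0],[0,0,0]], "gripper": [0,0,0,0]}}

```text
clock: 8.65
ee_pos: [0.4296, 0.1136, 0.1053]
tcp_rot: [[0.996, 0.093, 0.003], [0.093, -0.996, 0.0], [0.003, -0.0, -1.0]]
force: [3.3, -1.7, 5.5]
finger_gap: 0.0
finger_force: 2.6
```

Emit:
{"method": "drive_tool", "body": {"xyz": [[0,0,-0.06],[0,0,-0.06],[0,0,0],[0,0,0]], "twist": [[0,0,0],[0,0,0],[0,0,0],[0,0,0]], "gripper": [0,0,0,0]}}

```text
clock: 8.98
ee_pos: [0.4297, 0.1136, 0.1025]
tcp_rot: [[0.996, 0.093, 0.005], [0.093, -0.996, 0.0], [0.005, 0.0, -1.0]]
force: [-4.1, -2.2, 29.4]
finger_gap: 0.004
finger_force: 15.2
```

```bash
python3 - <<'E'
from h import *
ref=np.array([.639,.132])
for n in ('scene',):
    d=grab(n); P=pts(d); b=pts(pickle.load(open(n+'0.pkl','rb')))
    for nm,Q in (('before',b),('now',P)):
        m=(np.hypot(Q[...,0]-ref[0],Q[...,1]-ref[1])<.016)&(Q[...,2]>.08)&(Q[...,2]<.13); print(nm,m.sum(),np.median(Q[m],0))
E
```

```text
before 142 [0.63733396 0.13253717 0.08977714]
now 140 [0.63728993 0.13328808 0.09245636]
```

The stop was reached at TCP z 0.1025 with 29 N, and the lug rose a few mm. I'll let the handle all the way up, then push again.

Emit:
{"method": "drive_tool", "body": {"xyz": [[0.04,0,0.4],[0.06,0,0.4],[0.08,0,0.5],[0.08,0,0.5],[0,0,0.6]], "twist": [[0,0,0],[0,0,0],[0,0,0],[0,0,0],[0,0,0]], "gripper": [0,0,0,0,0]}}

```text
clock: 9.45
ee_pos: [0.4387, 0.1137, 0.1966]
tcp_rot: [[0.996, 0.093, -0.001], [0.093, -0.996, 0.0], [-0.001, -0.001, -1.0]]
force: [0.6, -0.6, -0.1]
finger_gap: -0.0
finger_force: 0.0
```

Emit:
{"method": "drive_tool", "body": {"xyz": [[0,0,0.2],[0,0,0],[0,0,0],[0,0,0],[0,0,0]], "twist": [[0,0,0],[0,0,0],[0,0,0],[0,0,0],[0,0,0]], "gripper": [0,0,0,0,0]}}

```text
clock: 9.87
ee_pos: [0.4381, 0.1136, 0.2033]
tcp_rot: [[0.996, 0.093, -0.002], [0.093, -0.996, -0.0], [-0.002, -0.0, -1.0]]
force: [0.5, 0.1, 0.5]
finger_gap: 0.004
finger_force: 0.0
```

```bash
python3 - <<'E'
from h import *
d=grab('wrist'); P=pts(d); print(d['state']['ee_pos'],d['state']['force'])
L=[]
for v in range(0,480,6):
    r=np.where((P[v,:,2]>.004)&(P[v,:,2]<.012)&(abs(P[v,:,1]-.125)<.05)&(P[v,:,0]>.46)&(P[v,:,0]<.6))[0]
    if len(r):
        a,b=ray(d,r[0],v,.008),ray(d,r[-1],v,.008)
        if .06<a[1]-b[1]<.08: L.append((a+b)/2)
m=np.array(L); f=np.polyfit(m[:,0],m[:,1],1); print('axis yaw',np.arctan(f[0]),'y at .577',np.polyval(f,.577),'y at .44',np.polyval(f,.44))
# rear base edge along the axis, off-centre strips
w=(abs(P[...,2]-.008)<.004)&(abs(P[...,1]-.117)<.05); q=P[w]; print('rear x min (expect ~.577-.097*.996=.480)',np.percentile(q[:,0],[0.5,2]))
# handle height near grip end
h=(abs(P[...,1]-.114)<.008)&(P[...,0]>.46)&(P[...,0]<.49)&(P[...,2]>.03); print('handle',np.median(P[h],0))
E
```

```text
[0.43813094 0.11355014 0.20334566] [0.51870299 0.06741784 0.50693266]
axis yaw 0.09522245246520152 y at .577 0.12668445244388538 y at .44 0.11359940377408254
rear x min (expect ~.577-.097*.996=.480) [0.47971257 0.48244555]
handle [0.47446326 0.11448682 0.09457747]
```

The jack has not moved and the handle is fully up. Second push.

Emit:
{"method": "drive_tool", "body": {"xyz": [[0,0,-0.3],[0,0,-0.2],[-0.03,0,-0.2],[-0.03,0,-0.2],[-0.03,0,-0.2]], "twist": [[0,0,0],[0,0,0],[0,0,0],[0,0,0],[0,0,0]], "gripper": [0,0,0,0,0]}}

```text
clock: 10.33
ee_pos: [0.4347, 0.1135, 0.16]
tcp_rot: [[0.996, 0.093, -0.001], [0.093, -0.996, -0.0], [-0.001, 0.0, -1.0]]
force: [-1.2, -0.8, 7.1]
finger_gap: -0.001
finger_force: 3.5
```

Emit:
{"method": "drive_tool", "body": {"xyz": [[-0.04,0,-0.2],[-0.04,0,-0.2],[-0.04,0,-0.2],[-0.04,0,-0.2],[-0.04,0,-0.2]], "twist": [[0,0,0],[0,0,0],[0,0,0],[0,0,0],[0,0,0]], "gripper": [0,0,0,0,0]}}

```text
clock: 10.75
ee_pos: [0.4271, 0.1132, 0.1203]
tcp_rot: [[0.996, 0.093, 0.001], [0.093, -0.996, -0.001], [0.0, 0.001, -1.0]]
force: [2.1, -3.6, 6.1]
finger_gap: 0.0
finger_force: 3.1
```

Emit:
{"method": "drive_tool", "body": {"xyz": [[-0.02,0,-0.15],[-0.01,0,-0.15],[0,0,-0.08],[0,0,0],[0,0,0]], "twist": [[0,0,0],[0,0,0],[0,0,0],[0,0,0],[0,0,0]], "gripper": [0,0,0,0,0]}}

```text
clock: 11.17
ee_pos: [0.4263, 0.1132, 0.1054]
tcp_rot: [[0.996, 0.093, 0.001], [0.093, -0.996, -0.001], [0.001, 0.001, -1.0]]
force: [0.0, -4.0, 4.8]
finger_gap: 0.002
finger_force: 2.7
```

Emit:
{"method": "drive_tool", "body": {"xyz": [[0,0,-0.05],[0,0,-0.03],[0,0,0],[0,0,0],[0,0,0],[0,0,0]], "twist": [[0,0,0],[0,0,0],[0,0,0],[0,0,0],[0,0,0],[0,0,0]], "gripper": [0,0,0,0,0,0]}}

```text
invalid input at $: expected 1 to 5 rows
```

Emit:
{"method": "drive_tool", "body": {"xyz": [[0,0,-0.05],[0,0,-0.03],[0,0,0],[0,0,0],[0,0,0]], "twist": [[0,0,0],[0,0,0],[0,0,0],[0,0,0],[0,0,0]], "gripper": [0,0,0,0,0]}}

```text
clock: 11.58
ee_pos: [0.4264, 0.1132, 0.1032]
tcp_rot: [[0.996, 0.093, 0.002], [0.093, -0.996, -0.001], [0.002, 0.001, -1.0]]
force: [-3.1, -3.6, 20.8]
finger_gap: 0.001
finger_force: 10.3
```

```bash
python3 - <<'E'
from h import *
ref=np.array([.639,.132])
d=grab('scene'); P=pts(d); b=pts(pickle.load(open('scene0.pkl','rb')))
for nm,Q in (('before',b),('now',P)):
    m=(np.hypot(Q[...,0]-ref[0],Q[...,1]-ref[1])<.016)&(Q[...,2]>.08)&(Q[...,2]<.13); print(nm,m.sum(),np.median(Q[m],0))
cv2.imwrite('pics/end.png',cv2.resize(d['img'][180:360,130:420],None,fx=2.7,fy=2.7,interpolation=2)[:,:,::-1]); s=d['state']; print(s['clock'],s['force'],s['ee_pos'])
E
```

```text
before 142 [0.63733396 0.13253717 0.08977714]
now 181 [0.6351633  0.13416788 0.10403384]
11.5833 [-3.08599222 -3.6199463  20.84227929] [0.42642458 0.11315957 0.10322895]
```

View pics/end.png

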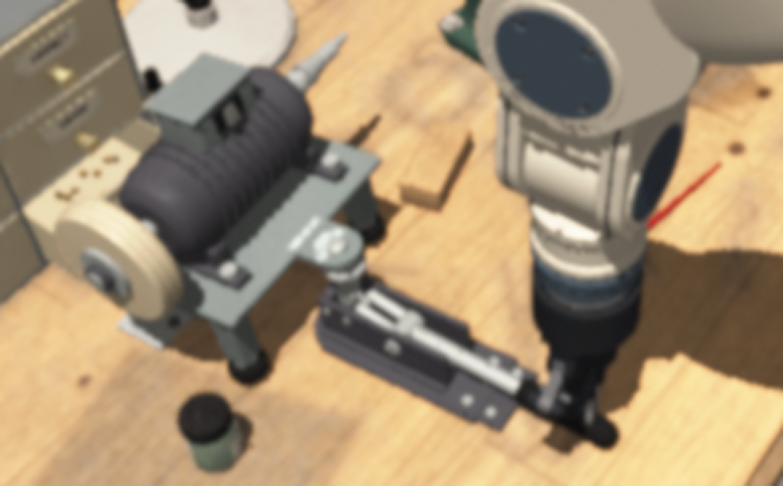

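The machine is tilted up: the lug is about 15 mm higher and the feet hang clear. The fingers press the handle at its stop with 21 N, so I'm handing in.

```bash
python3 -c "
from plant import ctrl
print(ctrl.close_job())"
```

```text
the job is handed in; nothing more can be done
None
```

I handed the job in with the jack under the lift pad, the pad about 15 mm up (feet about 1 cm clear by your figures), and the fingers holding the handle at its stop with about 21 N; no verdict came back.

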